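# Put the full jar of polishing balls in the tray

## Task

Two identical closed jars with grey-green lids stand on the bench: one is full of steel polishing balls, the other is empty, and only their weight tells which. Feel which is the heavy one by lifting, and stand it upright in the low wooden tray; the empty one stays on the bench, or is put back, standing where it was. Set jars down without dropping them or tipping them over, and leave the small white-lidded jar alone.

Things in the scene. Friction and masses are not known exactly. Their poses are not given: they have to be found in the camera images.
- jar_a_mid (a point): one of two identical closed jars: grey-green screw lid, grey body; 54 mm across. Height 62 mm; lid 54 mm across from 46 to 62 mm above its foot; body tapers from 50 mm down to 46 mm across at the foot. One of the two is empty (55 to 95 g), the other is full of steel balls (420 to 610 g); name, place and looks do not tell which. The lid is screwed tight and can be gripped. This point is the jar's centre, 31 mm above its underside; z points up
- jar_b_mid (a point): one of two identical closed jars: grey-green screw lid, grey body; 54 mm across. Height 62 mm; lid 54 mm across from 46 to 62 mm above its foot; body tapers from 50 mm down to 46 mm across at the foot. One of the two is empty (55 to 95 g), the other is full of steel balls (420 to 610 g); name, place and looks do not tell which. The lid is screwed tight and can be gripped. This point is the jar's centre, 31 mm above its underside; z points up
- tray: low square wooden tray with a cork floor, open at the top, fixed to the bench; outside 90 x 90 x 20 mm, walls 5 mm thick, inside 80 x 80 mm, cork floor 8 mm above the bench. Origin: centre of its underside, on the bench; x and y run along its sides, z up
- enamel_jar_mid (a point): bystander: smaller jar with a white lid and a brownish filling seen through its clear body, 42 mm across, 58 mm high, standing loose on the bench; to be left alone. This point is its centre, 29 mm above its underside
Things that resemble listed ones, but are neither listed nor needed, are in the scene too. What is shaped like the part that bears jar_a_mid but orange is not meant.

How it is judged:
By the outcome, as a careful person would: the job done as asked, in the order asked, and still so for the second after the job is handed in, with the robot touching nothing.
It also fails if it takes over 48 s, if anything falls off the work surface, if the arm or the gripper's body presses on something with over 40 N, if the wrist force passes 120 N, or if a joint passes its speed limit or range.

## Robot

A 7-joint arm with a two-finger parallel gripper is mounted at the origin on the work surface; the furniture and walls round the work are solid. World frame = base frame: x ahead of the robot, y to its left, z up, the work surface at z = 0. Lengths are in m, angles in rad, forces in N, time in s.
With the tool pointing down it reaches from about 0.425 to 0.875 m from the base axis. Payload 9.9 kg.
Tool frame: the origin (TCP) lies at the very end of the fingers, on their centre line; the grasp point (between the pads) lies 19 mm behind it (arm.grip_depth is the distance from the TCP to the grasp point, in m); z points along the fingers, y is the direction in which the jaws open and shut (so a half turn about z gives the same grasp; the last joint's range is limited). The gripper opens to 85 mm and grips with 20 to 120 N. Pads are 22 mm wide; open, the fingers measure 114 mm over their backs; the gripper's body (76 mm by 85 mm) begins 54 mm behind the grasp point. The pads swing forward as they close: fully open they stand 13 mm farther back than shut.
Start: joints at [-1.408, 0.576, 0.025, 1.437, -0.015, 1.129, -0.057], TCP at [0.165, 0.655, 0.231] pointing down, gripper open.
Joint ranges: [-2.76, 2.76], [-0.34, 2.15], [-1.52, 1.57], [0.19, 2.46], [-1.09, 4.23], [0.17, 1.99], [-2.82, 2.82]. Speed limits (rad/s): [2.22, 2.22, 3.01, 3.01, 3.14, 3.14, 3.14].

## Interface

Orientations are given as a unit quaternion [x, y, z, w].
In Python, from station import arm gives the robot as it stands.
- The arm moves only by the tool carry_out, never from a script. Its argument "deltas" is a list of rows, each a list of 7 numbers: the shift along the tool's x, y, z in cm, then the turn, a rotation vector about the tool's x, y, z in rad, then the finger opening in cm, from 0 to 8.54. A call has 1 to 20 rows; each row shifts and turns the commanded pose from where the row before left it, along the tool's axes as they then stand; what a row does not reach is not made up. A row lasts 1/10 s, in which the tool goes at most 50 mm and 8.59 degrees, less where a joint would pass 70% of its speed; a pose out of reach is approached as far as the arm can. A call with a gripper value outside its range is refused whole. The fingers move at their own pace and stop on an object; "grip_force" is the grip in N (left out, the last holds). Time passes only in rows, so rows that do not move let the fingers close. It gives the time, the measured TCP pose, the force and the opening at its end, in the units of the state.
- arm.state(): the state, without advancing time (a new reading comes with each control period).
- arm.read_camera(name): name is "scene" or "top" or "wrist"; returns a dict with "image" (384x512x3 uint8, red, green, blue), "fx", "fy", "cx", "cy" (pixels), "camera_from_world" (4x4, takes a point from world to camera coordinates). Camera axes: x right, y down, z forward; pixel columns grow to the right and rows downward; lengths in m; the calibration is good to about 2 mm. A picture is of the moment at which its call begins. There is no depth.
- arm.job_done(): hands the job in, once; it reports no verdict.
The state is a dict: "t": time; "joint_pos": joint angles; "joint_vel": joint speeds; "effort": joint torques, N m; "eef_pos": TCP position; "tcp_rot": TCP orientation; "force": force on the tool from outside, world axes, zero at the start; "wrist_torque": the same for the moment, N m; "grip_width": finger opening in m.
Only numpy, scipy, OpenCV 4.12 (cv2) and the standard library are available. Lean on these libraries where they do the work, as an engineer would, in place of code of your own. Each camera call takes 0.05 s, during which the arm holds its last target.

## Working session

There is one attempt and no reset: what is moved stays moved. The work goes in short steps, Python scripts to look and compute and a tool call to move; the robot and the scene stay as the last step left them, time stands still between calls to the robot, and variables do not carry over. Pictures are saved under pics/ and viewed, and the job is handed in when it is done.

Besides the shell and the picture viewer there is one more tool, called after "Call:" in YAML: its name, and indented under it one key for each argument. carry_out: Moves the arm, as the interface text tells. Its arguments: {"type":"object","properties":{"deltas":{"type":"array"},"grip_force":{"type":"number"}},"required":["deltas"]}

```bash
mkdir -p pics; ls; python3 - <<'E'
from station import arm
import cv2,numpy as np
s=arm.state();print({k:np.round(v,3) for k,v in s.items()})
for n in ["scene","top"]:
    c=arm.read_camera(n);cv2.imwrite(f"pics/{n}0.png",c["image"][:,:,::-1])
    print(n,c["fx"],c["fy"],c["cx"],c["cy"]);print(np.round(c["camera_from_world"],3).tolist())
E
```

```text
pics
{'t': np.float64(0.0), 'joint_pos': array([-1.408,  0.577,  0.025,  1.438, -0.015,  1.129, -0.057]), 'joint_vel': array([ 0.   , -0.002,  0.002, -0.   , -0.002, -0.   ,  0.002]), 'effort': array([-1.0000e-03, -7.6577e+01,  2.2500e+00, -2.8598e+01,  1.5000e-02,
        1.2000e-02, -0.0000e+00]), 'eef_pos': array([0.165, 0.654, 0.23 ]), 'tcp_rot': array([ 0.123,  0.992, -0.001, -0.   ]), 'force': array([ 0.208,  0.773, -0.03 ]), 'wrist_torque': array([-0.032, -0.038,  0.006]), 'grip_width': np.float64(0.086)}
scene 459.83324556943467 459.83324556943467 256.6595199725067 199.61043307591294
[[-0.698, -0.715, 0.022, 0.333], [-0.468, 0.433, -0.771, 0.298], [0.542, -0.549, -0.637, 0.609], [0.0, 0.0, 0.0, 1.0]]
top 363.69302760405265 363.69302760405265 261.85611552385217 195.99909505178627
[[0.016, -1.0, 0.003, -0.051], [-0.981, -0.016, -0.195, 0.551], [0.195, 0.001, -0.981, 0.812], [0.0, 0.0, 0.0, 1.0]]
```

View pics/scene0.png

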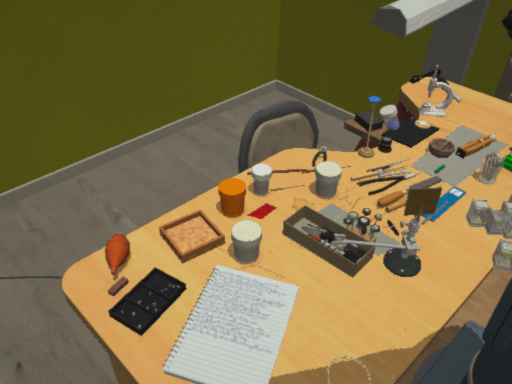

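View pics/top0.png

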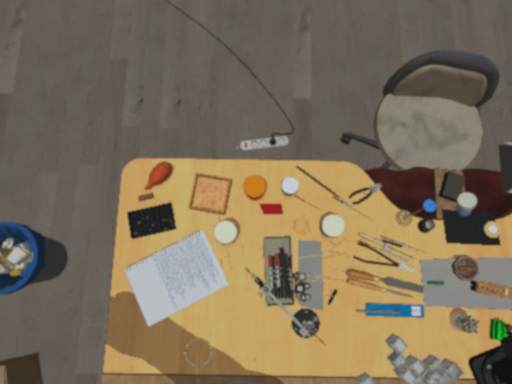

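The scene shows the tray at top (211,194), two grey-green-lidded jars at top (226,231) and (333,224), the orange decoy (255,187), and the white-lidded small jar (290,186).

```bash
cat > h.py <<'E'
import cv2,numpy as np
from station import arm
def ray(c,u,v,z):
    T=c["camera_from_world"];R=T[:3,:3];C=-R.T@T[:3,3]
    d=R.T@np.array([(u-c["cx"])/c["fx"],(v-c["cy"])/c["fy"],1]);return C+d*(z-C[2])/d[2]
def proj(c,p):
    q=c["camera_from_world"]@np.append(p,1);return c["fx"]*q[0]/q[2]+c["cx"],c["fy"]*q[1]/q[2]+c["cy"]
E
python3 - <<'E'
from h import *
for n in ["scene","top"]:
    c=arm.read_camera(n);im=c["image"]
    big=cv2.resize(im[130:270,120:380] if n=="top" else im[140:280,150:400],None,fx=3,fy=3,interpolation=cv2.INTER_NEAREST)
    cv2.imwrite(f"pics/{n}1.png",big[:,:,::-1])
    if n=="top":
        for p in [(226,231),(333,224),(290,185),(211,194),(255,187),(180,300)]: print(p,im[p[1],p[0]],ray(c,*p,0.062).round(3))
    else:
        for p in [(246,229),(328,171),(262,171),(192,233)]: print(p,im[p[1],p[0]],ray(c,*p,0.062).round(3))
E
```

```text
(246, 229) [213 212 184] [0.464 0.041 0.062]
(328, 171) [209 210 181] [ 0.475 -0.199  0.062]
(262, 171) [214 218 214] [ 0.566 -0.1    0.062]
(192, 233) [215 157  96] [0.52  0.115 0.062]
(226, 231) [198 203 179] [0.467 0.04  0.062]
(333, 224) [198 204 180] [ 0.487 -0.208  0.062]
(290, 185) [197 203 208] [ 0.578 -0.108  0.062]
(211, 194) [197 160 105] [0.554 0.079 0.062]
(255, 187) [197 123  32] [ 0.572 -0.025  0.062]
(180, 300) [183 189 194] [0.311 0.137 0.062]
```

View pics/top1.png

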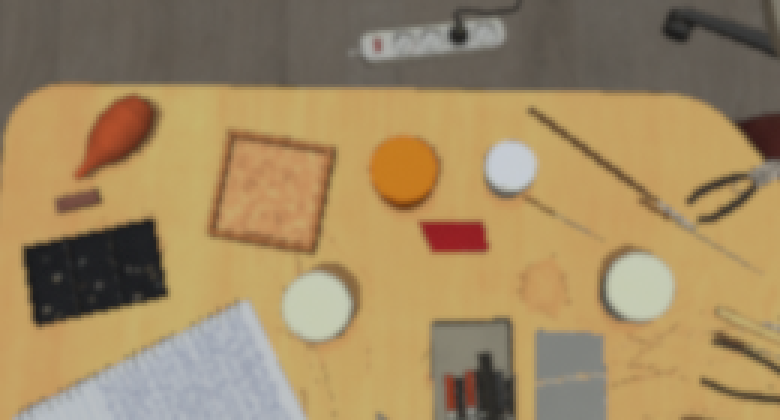

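View pics/scene1.png

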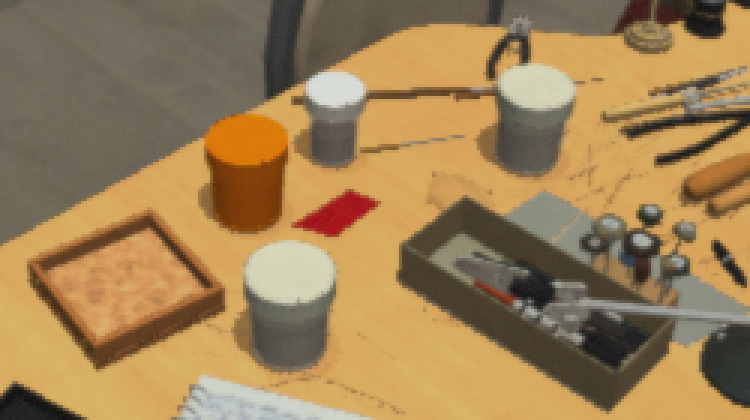

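```bash
python3 - <<'E'
from h import *
for n in ["scene","top"]:
    c=arm.read_camera(n);im=c["image"].astype(int);r,g,b=im[...,0],im[...,1],im[...,2]
    m=((g>=r-4)&(r-b>10)&(r-b<45)&(r>175)).astype(np.uint8)
    k,l,st,ce=cv2.connectedComponentsWithStats(m)
    for i in range(1,k):
        if st[i,4]>200:
            cn=cv2.findContours((l==i).astype(np.uint8),0,1)[0][0]
            e=cv2.fitEllipse(cn)
            P=np.array([ray(c,u,v,.062)[:2] for u,v in cn[:,0]])
            (cc,rr)=cv2.minEnclosingCircle((P*1000).astype(np.float32))
            print(n,"lid",st[i],ce[i].round(1),ray(c,*ce[i],.062).round(4),np.round(cc,1),round(rr,1))
    # tray
    hsv=cv2.cvtColor(c["image"],cv2.COLOR_RGB2HSV)
    for p in ([(211,194),(211,176),(193,194)] if n=="top" else [(192,233),(192,212)]): print(hsv[p[1]-2:p[1]+3,p[0]].tolist(), im[p[1]-2:p[1]+3,p[0]].tolist())
    box=(185,170,240,220) if n=="top" else (155,205,230,265)
    mm=np.zeros(m.shape,np.uint8);x0,y0,x1,y1=box
    mm[y0:y1,x0:x1]=((r<175)&(r>b+20))[y0:y1,x0:x1]
    k,l,st,ce=cv2.connectedComponentsWithStats(mm);i=1+np.argmax(st[1:,4])
    cn=cv2.findContours((l==i).astype(np.uint8),0,1)[0]
    cn=max(cn,key=cv2.contourArea)
    ov=c["image"][y0:y1,x0:x1].copy();ov[l[y0:y1,x0:x1]==i]=(0,0,255);cv2.imwrite(f"pics/tr_{n}.png",cv2.resize(ov,None,fx=8,fy=8,interpolation=0)[:,:,::-1])
    for z in (0.02,):
        P=np.array([ray(c,u,v,z)[:2] for u,v in cn[:,0]])*1000
        print(n,"tray",z,cv2.minAreaRect(P.astype(np.float32)))
E
```

```text
scene lid [317 162  24  15 276] [328.5 168.8] [ 0.4796 -0.2064  0.062 ] [ 480.2 -206.6] 25.5
scene lid [232 221  30  20 474] [246.1 230.7] [0.4607 0.0435 0.062 ] [460.8  43.3] 25.8
[[15, 144, 204], [15, 144, 204], [15, 143, 214], [16, 140, 217], [17, 132, 217]] [[204, 146, 89], [204, 146, 89], [214, 154, 94], [217, 162, 98], [217, 170, 105]]
[[19, 145, 216], [18, 144, 216], [17, 151, 191], [14, 168, 176], [13, 175, 144]] [[216, 169, 93], [216, 169, 94], [191, 142, 78], [176, 114, 60], [144, 89, 45]]
scene tray 0.02 ((552.9302978515625, 94.11292266845703), (95.97391510009766, 104.82051086425781), 81.09525299072266)
top lid [323 215  21  21 362] [333. 225.] [ 0.4847 -0.2081  0.062 ] [ 484.6 -207.8] 25.0
top lid [214 221  23  22 375] [224.9 231.6] [0.4652 0.0426 0.062 ] [465.1  42.3] 25.5
[[16, 129, 194], [17, 124, 197], [18, 120, 197], [17, 122, 197], [16, 128, 196]] [[194, 147, 96], [197, 156, 101], [197, 160, 104], [197, 157, 103], [196, 149, 98]]
[[19, 125, 188], [17, 136, 174], [14, 151, 159], [14, 147, 144], [15, 132, 160]] [[188, 155, 96], [174, 133, 81], [159, 108, 65], [144, 99, 61], [160, 119, 77]]
[[13, 151, 140], [13, 150, 138], [14, 147, 137], [14, 146, 133], [15, 138, 129]] [[140, 94, 57], [138, 93, 57], [137, 94, 58], [133, 93, 57], [129, 93, 59]]
top tray 0.02 ((564.0126342773438, 85.83699035644531), (95.66708374023438, 96.1346435546875), 81.42407989501953)
```

View pics/tr_top.png

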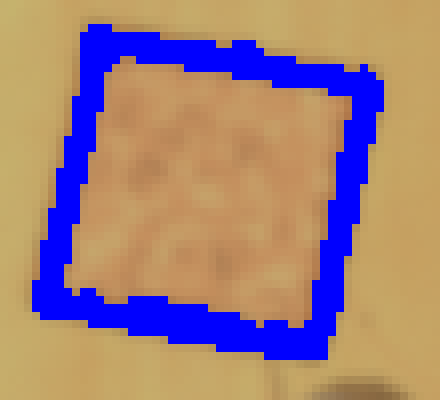

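View pics/tr_scene.png

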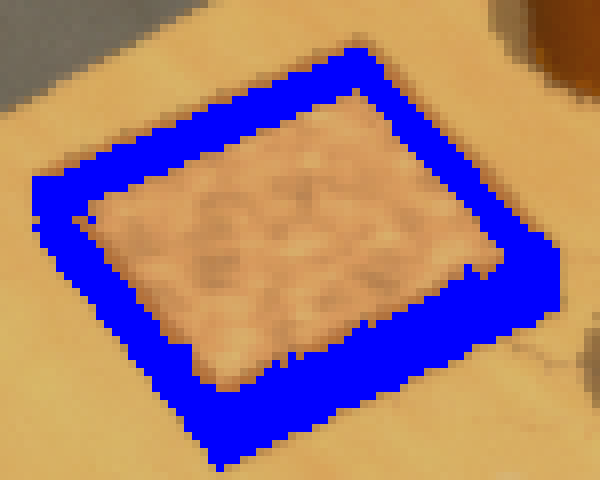

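Call:
carry_out:
  deltas:
    - [0, 0, 0, 0, 0, -0.123, 8.5]
    - [0, 0, 0, 0, 0, -0.123, 8.5]
    - [-2.4, -3.8, 0.4, 0, 0, 0, 8.5]
    - [-2.4, -3.8, 0.4, 0, 0, 0, 8.5]
    - [-2.4, -3.8, 0.4, 0, 0, 0, 8.5]
    - [-2.4, -3.8, 0.4, 0, 0, 0, 8.5]
    - [-2.4, -3.8, 0.4, 0, 0, 0, 8.5]
    - [-2.4, -3.8, 0.4, 0, 0, 0, 8.5]
    - [-2.4, -3.8, 0.4, 0, 0, 0, 8.5]
    - [-2.4, -3.8, 0.4, 0, 0, 0, 8.5]
    - [-1.3, -3.8, 0.4, 0, 0, 0, 8.5]
    - [-1.3, -3.8, 0.4, 0, 0, 0, 8.5]
    - [-1.3, -3.8, 0.4, 0, 0, 0, 8.5]
    - [-1.3, -3.8, 0.4, 0, 0, 0, 8.5]
    - [-1.3, -3.8, 0.4, 0, 0, 0, 8.5]
    - [-1.3, -3.8, 0.4, 0, 0, 0, 8.5]
    - [-1.3, -3.8, 0.4, 0, 0, 0, 8.5]
    - [-1.3, -3.8, 0.4, 0, 0, 0, 8.5]
    - [0, 0, 0, 0, 0, 0, 8.5]
    - [0, 0, 0, 0, 0, 0, 8.5]

```text
t: 2.3
eef_pos: [0.4605, 0.0456, 0.1673]
tcp_rot: [0.002, 1.0, 0.0, -0.0]
force: [-0.6, 0.3, 0.3]
grip_width: 0.0849
```

```bash
python3 - <<'E'
from h import *
s=arm.state();print({k:np.round(v,3).tolist() for k,v in s.items()})
c=arm.read_camera("wrist");cv2.imwrite("pics/w1.png",c["image"][:,:,::-1])
for p in [(.463,.042,.062),(.562,.087,.02)]: print(proj(c,p))
c=arm.read_camera("top");cv2.imwrite("pics/t2.png",c["image"][:,:,::-1])
E
```

```text
{'t': 2.3, 'joint_pos': [-0.247, 0.346, 0.063, 2.065, -0.032, 0.731, 1.403], 'joint_vel': [-0.039, -0.007, -0.028, 0.004, -0.004, 0.001, -0.008], 'effort': [2.26, -50.583, 2.991, -21.161, 0.212, -0.03, 0.229], 'eef_pos': [0.461, 0.046, 0.167], 'tcp_rot': [0.002, 1.0, 0.0, -0.0], 'force': [-0.599, 0.349, 0.344], 'wrist_torque': [0.085, 0.033, -0.009], 'grip_width': 0.085}
(np.float64(259.0528141312183), np.float64(192.32883445979382))
(np.float64(302.48779308377794), np.float64(270.23349883833794))
```

View pics/w1.png

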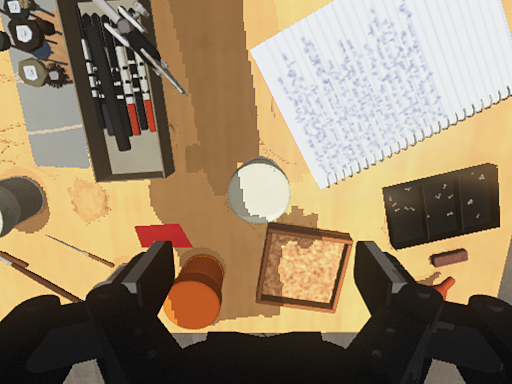

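The wrist view shows the lid centre at (259,192), and my estimate projects to the same place. The tray centre is at about (303,268), which also agrees. Going down to grip.

Call:
carry_out:
  deltas:
    - [-0.2, -0.4, 2, 0, 0, 0, 8.5]
    - [0, 0, 3, 0, 0, 0, 8.5]
    - [0, 0, 3, 0, 0, 0, 8.5]
    - [0, 0, 2.5, 0, 0, 0, 8.5]
    - [0, 0, 1.7, 0, 0, 0, 8.5]
    - [0, 0, 1, 0, 0, 0, 8.5]
    - [0, 0, 0, 0, 0, 0, 8.5]
    - [0, 0, 0, 0, 0, 0, 8.5]
    - [0, 0, 0, 0, 0, 0, 8.5]

```text
t: 3.3
eef_pos: [0.463, 0.0426, 0.0362]
tcp_rot: [0.0, 1.0, 0.0, 0.001]
force: [0.2, 0.1, 0.5]
grip_width: 0.0849
```

Call:
carry_out:
  deltas:
    - [0, 0, 0, 0, 0, 0, 6.2]
    - [0, 0, 0, 0, 0, 0, 6.0]
    - [0, 0, 0, 0, 0, 0, 5.6]
    - [0, 0, 0, 0, 0, 0, 5.0]
    - [0, 0, 0, 0, 0, 0, 5.0]
    - [0, 0, 0, 0, 0, 0, 5.0]
    - [0, 0, 0, 0, 0, 0, 5.0]
    - [0, 0, 0, 0, 0, 0, 5.0]
  grip_force: 40

```text
t: 4.1
eef_pos: [0.4627, 0.0419, 0.0359]
tcp_rot: [0.001, 1.0, -0.0, 0.0]
force: [-1.0, -1.8, 10.1]
grip_width: 0.0526
```

Call:
carry_out:
  deltas:
    - [0, 0, -0.5, 0, 0, 0, 5.0]
    - [0, 0, -1, 0, 0, 0, 5.0]
    - [0, 0, -1.5, 0, 0, 0, 5.0]
    - [0, 0, -1.5, 0, 0, 0, 5.0]
    - [0, 0, -0.5, 0, 0, 0, 5.0]
    - [0, 0, 0, 0, 0, 0, 5.0]
    - [0, 0, 0, 0, 0, 0, 5.0]
    - [0, 0, 0, 0, 0, 0, 5.0]
    - [0, 0, 0, 0, 0, 0, 5.0]

```text
t: 5.0
eef_pos: [0.462, 0.0423, 0.0848]
tcp_rot: [0.0, 1.0, -0.0, -0.001]
force: [0.6, -0.4, -5.1]
grip_width: 0.0516
```

```bash
python3 - <<'E'
from h import *
for i in range(3):
    c=arm.read_camera(["top","scene","wrist"][i]);cv2.imwrite(f"pics/l{i}.png",c["image"][:,:,::-1])
    s=arm.state();print(s["t"],s["force"].round(2),s["eef_pos"].round(4),s["grip_width"],s["effort"].round(2))
E
```

```text
5.05 [ 0.21 -0.19 -4.14] [0.4621 0.0423 0.0848] 0.05225882536675796 [-1.000e-02 -5.817e+01  2.230e+00 -1.621e+01  1.000e-02 -0.000e+00
  0.000e+00]
5.1 [-0.31  0.38 -4.71] [0.4622 0.0423 0.0849] 0.05219342861120097 [-1.000e-02 -5.810e+01  2.220e+00 -1.621e+01  1.000e-02 -0.000e+00
  0.000e+00]
5.15 [-0.59  0.02 -4.78] [0.4622 0.0423 0.085 ] 0.0520929830481084 [-0.000e+00 -5.805e+01  2.220e+00 -1.622e+01  1.000e-02 -0.000e+00
  0.000e+00]
```

View pics/l1.png

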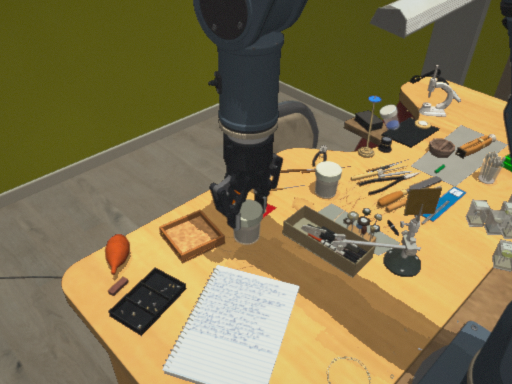

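View pics/l2.png

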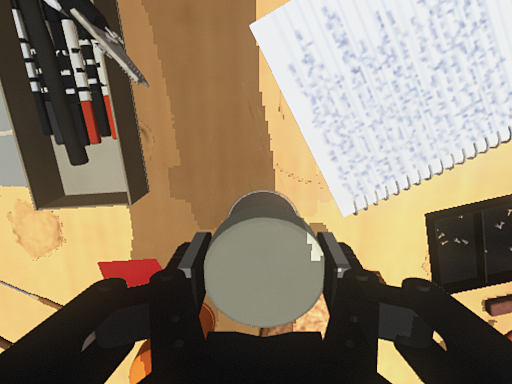

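The force reads about -4.8 N, so this jar holds around 480 g and is the heavy one (the empty jar would read below 1 N). It hangs upright in the grip. Carrying it to the tray.

Call:
carry_out:
  deltas:
    - [-0.6, 0.3, -0.5, 0, 0, 0, 5.0]
    - [-1.4, 0.6, 0, 0, 0, 0, 5.0]
    - [-2, 0.9, 0, 0, 0, 0, 5.0]
    - [-2, 0.9, 0, 0, 0, 0, 5.0]
    - [-2, 0.9, 0, 0, 0, 0, 5.0]
    - [-1.4, 0.6, 0, 0, 0, 0, 5.0]
    - [-0.6, 0.3, 0, 0, 0, 0, 5.0]
    - [0, 0, 0, 0, 0, 0, 5.0]
    - [0, 0, 0, 0, 0, 0, 5.0]
    - [0, 0, 0, 0, 0, 0, 5.0]

```text
t: 6.15
eef_pos: [0.5616, 0.0867, 0.0903]
tcp_rot: [0.001, 1.0, -0.0, -0.0]
force: [0.5, 0.3, -4.2]
grip_width: 0.0517
```

```bash
python3 - <<'E'
from h import *
for i in (1,2):
    c=arm.read_camera(["top","scene","wrist"][i]);cv2.imwrite(f"pics/m{i}.png",c["image"][:,:,::-1])
    s=arm.state();print(s["t"],s["force"].round(2),s["eef_pos"].round(4),s["grip_width"])
E
```

```text
6.2 [ 0.44  0.29 -3.57] [0.5617 0.0867 0.0904] 0.05171598323897866
6.25 [ 0.2   0.04 -4.71] [0.5619 0.0868 0.0904] 0.05215520041218506
```

View pics/m1.png

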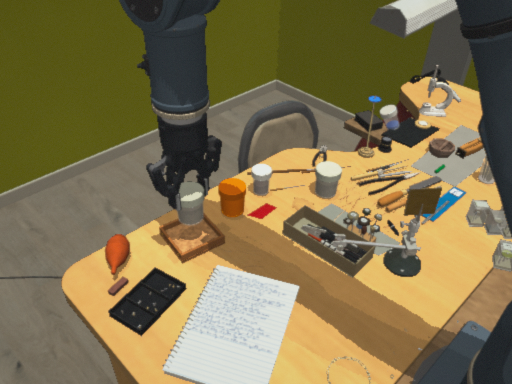

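View pics/m2.png

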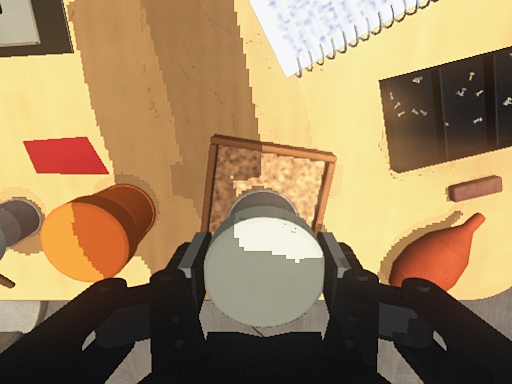

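The jar hangs centred over the tray. Lowering it, slowly at the end.

Call:
carry_out:
  deltas:
    - [0, 0, 0.8, 0, 0, 0, 5.0]
    - [0, 0, 1.2, 0, 0, 0, 5.0]
    - [0, 0, 1.0, 0, 0, 0, 5.0]
    - [0, 0, 0.6, 0, 0, 0, 5.0]
    - [0, 0, 0.4, 0, 0, 0, 5.0]
    - [0, 0, 0.2, 0, 0, 0, 5.0]
    - [0, 0, 0.1, 0, 0, 0, 5.0]
    - [0, 0, 0.1, 0, 0, 0, 5.0]
    - [0, 0, 0, 0, 0, 0, 5.0]
    - [0, 0, 0, 0, 0, 0, 5.0]

```text
t: 7.25
eef_pos: [0.5626, 0.0872, 0.0466]
tcp_rot: [0.0, 1.0, 0.0, 0.0]
force: [-0.4, 0.8, -4.4]
grip_width: 0.052
```

Call:
carry_out:
  deltas:
    - [0, 0, 0.1, 0, 0, 0, 5.0]
    - [0, 0, 0.1, 0, 0, 0, 5.0]
    - [0, 0, 0, 0, 0, 0, 5.0]
    - [0, 0, 0, 0, 0, 0, 5.0]

```text
t: 7.65
eef_pos: [0.5625, 0.0872, 0.0443]
tcp_rot: [0.0, 1.0, -0.0, 0.0]
force: [0.4, -0.3, -4.8]
grip_width: 0.0521
```

Call:
carry_out:
  deltas:
    - [0, 0, 0.05, 0, 0, 0, 5.0]
    - [0, 0, 0.05, 0, 0, 0, 5.0]
    - [0, 0, 0, 0, 0, 0, 5.0]
    - [0, 0, 0, 0, 0, 0, 5.0]

```text
t: 8.05
eef_pos: [0.5629, 0.0872, 0.0441]
tcp_rot: [0.0, 1.0, 0.0, 0.001]
force: [-0.9, -1.1, 5.4]
grip_width: 0.0518
```

The force has reversed from -4.8 N to +5.4 N, so the jar is standing on the cork. Opening the fingers.

Call:
carry_out:
  deltas:
    - [0, 0, 0, 0, 0, 0, 5.5]
    - [0, 0, 0, 0, 0, 0, 5.8]
    - [0, 0, 0, 0, 0, 0, 6.5]
    - [0, 0, 0, 0, 0, 0, 7.5]
    - [0, 0, 0, 0, 0, 0, 8.0]
    - [0, 0, 0, 0, 0, 0, 8.0]
    - [0, 0, 0, 0, 0, 0, 8.0]

```text
t: 8.75
eef_pos: [0.5624, 0.0872, 0.0433]
tcp_rot: [0.0, 1.0, -0.0, -0.0]
force: [-0.2, 1.0, 1.0]
grip_width: 0.08
```

Call:
carry_out:
  deltas:
    - [0, 0, -1, 0, 0, 0, 8.0]
    - [0, 0, -2, 0, 0, 0, 8.0]
    - [0, 0, -3, 0, 0, 0, 8.0]
    - [0, 0, -4, 0, 0, 0, 8.0]
    - [0, 0, -4, 0, 0, 0, 8.0]
    - [1, 0, -2, 0, 0, 0, 8.0]
    - [3, 0, 0, 0, 0, 0, 8.0]
    - [4, 0, 0, 0, 0, 0, 8.0]
    - [0, 0, 0, 0, 0, 0, 8.0]
    - [0, 0, 0, 0, 0, 0, 8.0]

```text
t: 9.75
eef_pos: [0.4821, 0.0873, 0.2043]
tcp_rot: [0.0, 1.0, 0.0, 0.001]
force: [0.1, 0.7, -0.0]
grip_width: 0.0802
```

```bash
python3 - <<'E'
from h import *
for i in (1,2):
    c=arm.read_camera(["top","scene","wrist"][i]);cv2.imwrite(f"pics/n{i}.png",c["image"][:,:,::-1])
    s=arm.state();print(s["t"],s["force"].round(2),s["eef_pos"].round(4),s["grip_width"])
    for p in [(.562,.087,.07),(.562,.087,.008),(.483,-.207,.062)]: print(np.round(proj(c,p),1))
E
```

```text
9.8 [0.17 0.3  0.54] [0.483  0.0874 0.2042] 0.08002444678548877
[189.5 210.2]
[191.8 235.3]
[327.4 167.9]
9.85 [0.4  0.   0.56] [0.4834 0.0874 0.2039] 0.07995964560390104
[262.9 257. ]
[263. 232.]
[-44.1 179. ]
```

View pics/n1.png

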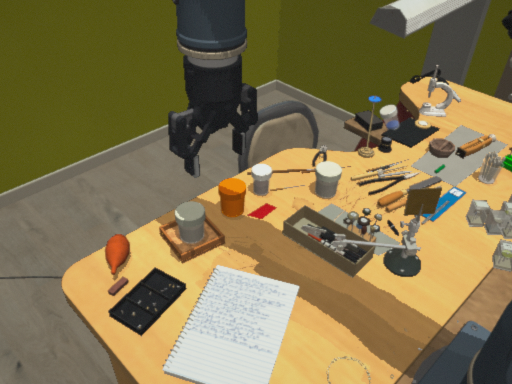

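View pics/n2.png

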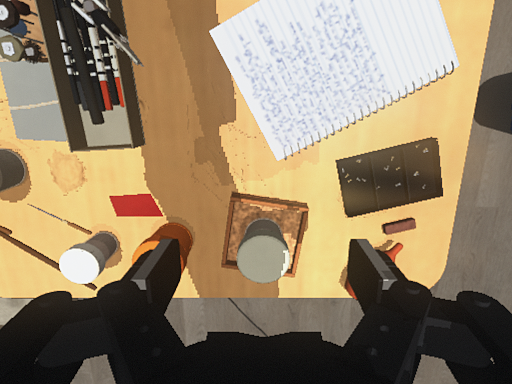

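The scene view shows the jar upright inside the tray, lid at about (190,211), where I projected it. The other jar (328,169), the white-lidded jar and the decoy have not moved. The fingers are clear.

```bash
python3 -c "
from station import arm
print(arm.job_done())"
```

```text
the job is handed in; nothing more can be done
None
```

The full jar now stands upright in the middle of the wooden tray, and the job is handed in after about 10 s of robot time.

- **Which jar:** I gripped the jar at about (0.463, 0.042) by its lid and lifted it about 5 cm. The force reading was roughly -4.7 N, which means about 480 g, so it is the full one. An empty jar would read under 1 N. I did not lift the other jar, because this reading left no doubt.
- **Placing:** I lowered it slowly until the force reversed, showing it was standing on the cork, then released it and backed away.
- **Last checks:** The scene and wrist pictures show the jar upright inside the tray. The empty jar, the white-lidded jar and the orange one are where they were, and the arm reads close to zero force.
- **Disagreements:** The scene and top cameras differed by up to 5 mm on the jars and about 11 mm on the tray. The wrist view agreed with the values I used. The fingers read 52 mm on the 54 mm lid, though the grip held throughout.

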